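Move an egg from its carrier to the egg tray

TASK

Put the egg from the steel carrier into the empty middle pocket of the white egg tray, lying lengthwise between the other two. In the carrier the guards leave only its two ends free and the tray only takes it held by its sides, so set it down in the little blue egg rest, let go, take it again by its sides and lay it in the pocket. It is fragile: set it down softly each time without pressing, dropping it or letting it roll onto the worktop, and leave the other eggs, the salt dish and the tin where they are.

Things in the scene. Friction and masses are not known exactly. Their poses are not given: they have to be found in the camera images.
- egg_center (a point): centre of the loose light-brown egg to be moved, 62 mm long and 46 mm thick (about 70 g), half-way up; it starts lying in the steel carrier. Its x axis is the egg's long axis (blunt end at -x, 31 mm from the centre either way); the egg is round about it, so y and z may point anywhere. The shell bears an ordinary light grip (20 to 30 N), but breaks if pressed down with more than 25 N (a few mm too deep with a stiff arm) or let fall by more than about 10 mm
- carrier: fixed steel egg carrier, base 84 mm along its x, 74 mm along its y, 8 mm thick; origin at the centre of its underside, z up. The egg lies along x with its centre 45 mm above the origin in a shallow oval dimple on a low pedestal (54 mm along x, narrower than the egg is long). Two upright guards 5 mm thick with black top edges run along x, 60 mm long, inner faces at y = +-28 mm, up to 61.5 mm high, so nothing fits beside the egg's sides; both ends are open down to the base
- tray: fixed white egg tray, 258 mm along its x, 66 mm along its y, base 8 mm thick; origin at the centre of its underside, z up. Three shallow oval pockets on pedestals (42 mm wide, narrower than the eggs) at x = -80, 0 and +80 mm, each for an egg lying along x; ridges 10 mm thick along x, 36 mm wide and 45 mm high stand between and at the ends of the pockets (x = +-40, +-120 mm), 4 mm clear of the egg ends. Beside the pockets (in y) it is open down to the base
- pocket (a point): where the centre of an egg comes to lie in the empty middle pocket of the tray: 45 mm above the tray's origin; x along the tray's length, z up. The pocket's lowest point is 23 mm below it, its rim 15 mm below it
- rest: fixed round blue ceramic egg rest: foot 84 mm across, 8 mm thick, with a low pedestal 42 mm across and 26 mm high, whose top has a round dimple 37 mm across and 8 mm deep; origin at the centre of its underside, z up. An egg lies across it with any heading
- rest_seat (a point): where the centre of an egg comes to lie in the egg rest, about 45 mm above its underside
- egg_left_center (a point): centre of a like brown egg lying in the tray's pocket at the tray's x = +80 mm; leave alone
- egg_right_center (a point): centre of a like brown egg lying in the tray's pocket at the tray's x = -80 mm; leave alone
- egg: the same egg to be moved; origin at its centre
- salt_dish: loose round grey stone salt dish, 78 mm across, 21 mm high, origin at the centre of its underside; leave alone
- tin: loose food tin, 75 mm across, 58 mm high, origin at the centre of its underside; leave alone

How it is judged:
By the outcome, as a careful person would: the job done as asked, in the order asked, and still so for the second after the job is handed in, with the robot touching nothing.
It also fails if it takes over 64 s, if anything falls off the work surface, if the arm or the gripper's body presses on something with over 40 N, if the wrist force passes 120 N, or if a joint passes its speed limit or range.

ROBOT

A 6-joint arm with a two-finger parallel gripper is mounted at the origin on a cart in front of the work surface, level with it; the furniture and walls round the work are solid. World frame = base frame: x ahead of the robot, y to its left, z up, the work surface at z = 0. Lengths are in m, angles in rad, forces in N, time in s.
With the tool pointing down it reaches from about 0.35 to 0.775 m from the base axis. Payload 5.5 kg.
Tool frame: the origin (TCP) lies at the very end of the fingers, on their centre line; the grasp point (between the pads) lies 19 mm behind it; z points along the fingers, y is the line along which they close (so a half turn about z gives the same grasp; the last joint's range is limited). The gripper opens to 85 mm and grips with 20 to 120 N. Pads are 22 mm wide; open, the fingers measure 114 mm over their backs; the gripper's body (76 mm by 85 mm) begins 54 mm behind the grasp point. The pads swing forward as they close: fully open they stand 13 mm farther back than shut.
Start: joints at [0.964, 0.313, 0.046, 1.304, 0, 1.431], TCP at [0.259, 0.514, 0.231] pointing down, gripper open.
Joint ranges: [-2.76, 2.76], [-0.86, 1.69], [-1.03, 1.26], [-2.2, 2.34], [-1.47, 1.5], [-3.14, 3.14]. Speed limits (rad/s): [2.57, 2.57, 3.14, 3.14, 3.14, 3.14].

INTERFACE

Orientations are given as a unit quaternion [w, x, y, z].
In Python, from workcell import env gives the robot as it stands. The module is installed in compiled form; this text tells all that it offers.
- The arm moves only by the tool jog_arm, never from a script. Its argument "rows" is a list of rows, each a list of 6 numbers: the shift along the world's x, y, z in units of 40 mm (1.0 is 40 mm), then the turn, a rotation vector about the world's x, y, z in units of 6 degrees (1.0 is 6 degrees). In form: [[x, y, z, wx, wy, wz], ...]. A call has 1 to 12 rows; each row is the pose to reach, as a shift and turn from the pose commanded when the call began; what a row does not reach only later rows make up. A row lasts 1/12 s, in which the tool goes at most 41.7 mm and 7.16 degrees, less where a joint would pass 70% of its speed; a pose out of reach is approached as far as the arm can. A call with a gripper value outside its range is refused whole. "jaw" is the gripper command: -1 is fully open, 1 is shut, values between are in proportion, set as the call begins (left out, the last holds). The fingers move at their own pace and stop on an object; "force" is the grip in N (left out, the last holds). Time passes only in rows, so rows that repeat a pose let the fingers close. It gives the time, the measured TCP pose, the force, the opening and the grip force at its end, in the units of the state.
- env.get_state(): the state, without advancing time (a new reading comes with each control period).
- env.read_camera(name): name is "scene" or "side" or "wrist"; returns a dict with "pixels" (420x560x3 uint8, red, green, blue), "mtx" (3x3 intrinsics, pixels), "cam_to_world" (4x4, takes a point from camera to world coordinates). Camera axes: x right, y up, looking along -z (the intrinsics and any distortion apply to the point x, -y, -z); pixel columns grow to the right and rows downward; lengths in m; the calibration is good to about 2 mm. A picture is of the moment at which its call begins. There is no depth.
- env.hand_in(): hands the job in; it is judged then, once.
The state is a dict: "clock": time; "joint_pos": joint angles; "qvel": joint speeds; "tau": joint torques, N m; "tcp_pos": TCP position; "orientation": TCP orientation; "wrist_force": force on the tool from outside, world axes, zero at the start; "ft_torque": the same for the moment, N m; "finger_gap": finger opening in m; "grip_force": force on a finger pad.
Only numpy, scipy, OpenCV 4.12 (cv2) and the standard library are available. Lean on these libraries where they do the work, as an engineer would, in place of code of your own. Each camera call takes 0.05 s, during which the arm holds its last target. There are 200 camera calls.

## Working session

There is one attempt and no reset: what is moved stays moved. The work goes in short steps, Python scripts to look and compute and a tool call to move; the robot and the scene stay as the last step left them, time stands still between calls to the robot, and variables do not carry over. Pictures are saved under pics/ and viewed, at most 14 in all, crops included, and the job is handed in when it is done.

Besides the shell and the picture viewer there is one more tool, called after "Call:" by a JSON object that holds its "name" and its "arguments". jog_arm: Moves the arm, as the interface text tells. Its arguments: {"type":"object","properties":{"rows":{"type":"array","items":{"type":"array","items":{"type":"number"}}},"jaw":{"type":"number"},"force":{"type":"number"}},"required":["rows"]}

```bash
mkdir -p pics; python3 - <<'E'
from workcell import env
import cv2, numpy as np
s=env.get_state(); print({k:np.round(v,3).tolist() for k,v in s.items()})
for n in ["scene","side","wrist"]:
    c=env.read_camera(n); cv2.imwrite(f"pics/{n}0.png",c["pixels"][:,:,::-1]); print(n,c["mtx"].round(1).tolist(),c["cam_to_world"].round(3).tolist(),c.keys())
E
```

```text
{'clock': 0.0, 'joint_pos': [0.964, 0.314, 0.045, 1.304, 0.0, 1.431], 'qvel': [-0.001, -0.001, -0.001, -0.0, 0.001, -0.001], 'tau': [-0.001, -48.063, 29.853, 0.019, -0.0, -0.0], 'tcp_pos': [0.258, 0.513, 0.23], 'orientation': [-0.0, 0.231, 0.973, -0.001], 'wrist_force': [-0.104, 0.141, 0.226], 'ft_torque': [0.003, 0.011, -0.043], 'grip_force': 0.0, 'finger_gap': 0.085}
scene [[390.9, 0.0, 277.1], [0.0, 390.9, 208.4], [0.0, 0.0, 1.0]] [[0.693, 0.507, -0.512, 0.087], [-0.721, 0.488, -0.492, -0.412], [0.001, 0.71, 0.704, 0.671], [0.0, 0.0, 0.0, 1.0]] dict_keys(['pixels', 'mtx', 'cam_to_world'])
side [[409.3, 0.0, 275.2], [0.0, 409.3, 201.5], [0.0, 0.0, 1.0]] [[-1.0, -0.007, -0.008, 0.537], [-0.002, -0.61, 0.793, 0.7], [-0.01, 0.793, 0.61, 0.583], [0.0, 0.0, 0.0, 1.0]] dict_keys(['pixels', 'mtx', 'cam_to_world'])
wrist [[322.2, 0.0, 280.4], [0.0, 322.2, 211.8], [0.0, 0.0, 1.0]] [[0.45, -0.862, -0.232, 0.199], [0.893, 0.434, 0.118, 0.543], [-0.001, -0.26, 0.966, 0.372], [0.0, 0.0, 0.0, 1.0]] dict_keys(['pixels', 'mtx', 'cam_to_world'])
```

View pics/scene0.png

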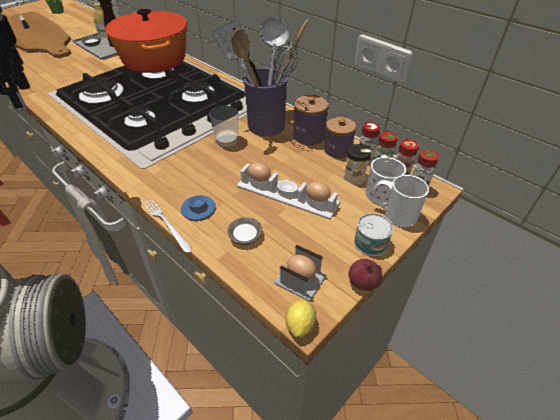

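View pics/side0.png

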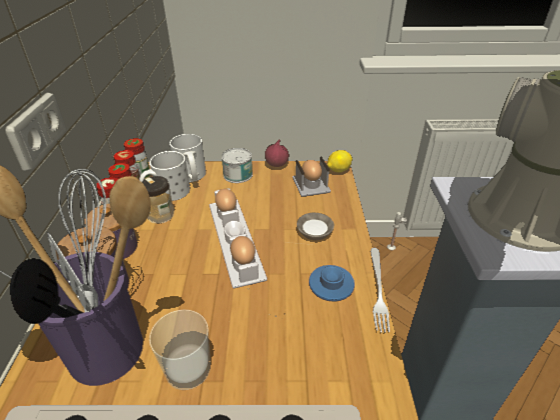

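The scene view shows the carrier egg at (301,266), the rest at (198,206), the empty pocket at (288,187), the dish at (245,233) and the tin at (373,235). In the side view, the egg is at (312,169), the rest at (331,278) and the pocket at (234,230).

```bash
cat > h.py <<'E'
import numpy as np, cv2
from workcell import env
F=np.diag([1,-1,-1,1.])
def P(c): return c["mtx"]@(F@np.linalg.inv(c["cam_to_world"]))[:3]
def proj(c,X): p=P(c)@np.r_[X,1]; return p[:2]/p[2]
def tri(c1,p1,c2,p2):
    X=cv2.triangulatePoints(P(c1),P(c2),np.array(p1,float).reshape(2,1),np.array(p2,float).reshape(2,1)); return (X[:3]/X[3]).ravel()
def onz(c,p,z):
    d=c["cam_to_world"][:3,:3]@(np.diag([1,-1,-1.])@np.linalg.solve(c["mtx"],[p[0],p[1],1])); o=c["cam_to_world"][:3,3]; return o+d*(z-o[2])/d[2]
def mask(im,kind):
    h=cv2.cvtColor(im,cv2.COLOR_RGB2HSV)
    lo,hi=dict(blue=((95,120,40),(125,255,255)))[kind]
    return cv2.inRange(h,lo,hi)
E
python3 - <<'E'
from h import *
a=env.read_camera("scene"); b=env.read_camera("side")
for n,p,q in [("egg",(301,266),(312,169)),("rest",(198,202),(331,274)),("pocket",(288,186),(234,228)),("eggA",(259,172),(243,250)),("eggB",(318,190),(227,200)),("dish",(245,233),(315,227)),("tin",(373,235),(237,165))]:
    X=tri(a,p,b,q); print(n,X.round(3),(proj(a,X)-p).round(1),(proj(b,X)-q).round(1))
p=[(a,(281,286)),(a,(316,297)),(a,(283,273)),(a,(312,289)),(a,(302,252)),(a,(325,265))]
# guard top edges ends in scene view
for c,q in p: print(q,onz(c,q,.0615).round(3))
for k in (a,b):
    m=mask(k["pixels"],"blue"); 
    n,l,st,ce=cv2.connectedComponentsWithStats(m); i=[j for j in range(1,n) if st[j,4]>80]; print([(st[j].tolist(),ce[j].round(1).tolist(),onz(k,ce[j],.008).round(3).tolist()) for j in i])
ims=[cv2.resize(a["pixels"][230:310,260:340],(400,400),interpolation=2),cv2.resize(b["pixels"][140:220,270:350],(400,400),interpolation=2)]
cv2.imwrite("pics/crop1.png",np.hstack(ims)[:,:,::-1])
E
```

```text
egg [ 0.456 -0.123  0.047] [-0.3  0.2] [-0.2 -0.1]
rest [0.442 0.191 0.024] [-0.1  0. ] [-0.1 -0. ]
pocket [0.628 0.07  0.03 ] [-0.1  0.1] [-0.1 -0.1]
eggA [0.604 0.148 0.044] [-0.2  0.2] [-0.3 -0.2]
eggB [ 0.649 -0.004  0.048] [-0.8  0.7] [-0.8 -0.6]
dish [0.46  0.046 0.011] [-0.1  0.1] [-0.1 -0.1]
tin [ 0.64  -0.172  0.029] [ 0. -0.] [0. 0.]
(281, 286) [ 0.389 -0.133  0.062]
(316, 297) [ 0.415 -0.194  0.062]
(283, 273) [ 0.412 -0.116  0.062]
(312, 289) [ 0.423 -0.178  0.062]
(302, 252) [ 0.476 -0.108  0.062]
(325, 265) [ 0.482 -0.161  0.062]
[]
[]
```

View pics/crop1.png

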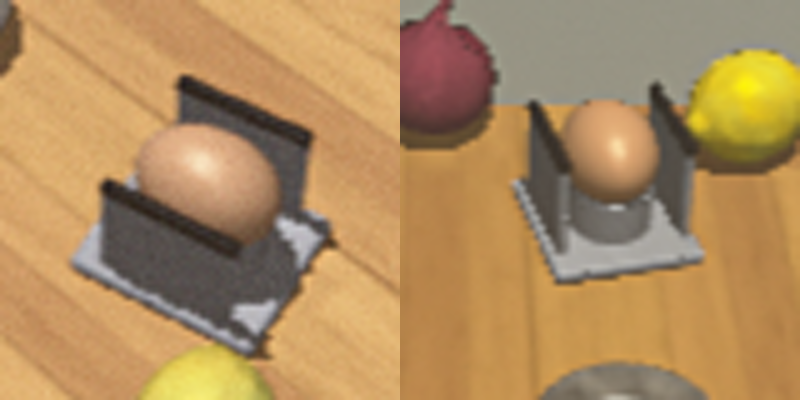

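The crop shows the near guard's top edge running (281,267) to (307.5,280) in scene pixels, and the far guard's from (296.5,246) to (322,257.5). The egg lies along them. I'm moving above the carrier for a close look, with the grip line near heading 115°.

Call:
{"name": "jog_arm", "arguments": {"rows": [[0.3,-1,0,0,0,1],[0.6,-2,0,0,0,2],[0.9,-3,0,0,0,3],[1.2,-4,0,0,0,4],[1.5,-5,0,0,0,5],[1.8,-6,0,0,0,6],[2.1,-7,0,0,0,7],[2.4,-8,0,0,0,8],[2.7,-9,0,0,0,8.6],[3.0,-9.8,0,0,0,8.6],[3.0,-9.8,0,0,0,8.6]], "jaw": -1}}

```text
clock: 1.17
tcp_pos: [0.3799, 0.1177, 0.2315]
orientation: [0.0, -0.213, 0.977, -0.001]
wrist_force: [0.1, 0.3, 0.3]
finger_gap: 0.0851
grip_force: 0.0
```

Call:
{"name": "jog_arm", "arguments": {"rows": [[0.3,-1,0,0,0,0],[0.6,-2,0,0,0,0],[0.9,-3,0,0,0,0],[1.2,-4,0,0,0,0],[1.5,-5,0,0,0,0],[1.8,-6,0,0,0,0],[1.9,-6,0,0,0,0],[1.9,-6,0,0,0,0],[1.9,-6,0,0,0,0]]}}

```text
clock: 1.92
tcp_pos: [0.4543, -0.1182, 0.231]
orientation: [-0.001, -0.215, 0.977, 0.001]
wrist_force: [-0.1, -0.1, 0.1]
finger_gap: 0.0854
grip_force: 0.0
```

```bash
python3 - <<'E'
from h import *
s=env.get_state(); print(s["clock"],s["tcp_pos"].round(4),s["orientation"].round(4),s["joint_pos"].round(2))
c=env.read_camera("wrist"); cv2.imwrite("pics/w1.png",c["pixels"][:,:,::-1]); np.savez("w1.npz",**c)
a=env.read_camera("scene"); 
for q in [(281,267.4),(307.5,280),(296.5,246),(322,257.5)]: print(onz(a,q,.0615).round(3))
print(onz(a,(357,184),0),onz(a,(300,332),0))
E
```

```text
1.9167 [ 0.4543 -0.1182  0.231 ] [-5.000e-04 -2.148e-01  9.767e-01  6.000e-04] [-0.43  0.11 -0.21  1.25  0.   -0.86]
[ 0.419 -0.104  0.062]
[ 0.433 -0.159  0.062]
[ 0.48  -0.09   0.062]
[ 0.493 -0.145  0.062]
[ 0.78396531 -0.03116633  0.        ] [ 0.37035849 -0.19916308  0.        ]
```

View pics/w1.png

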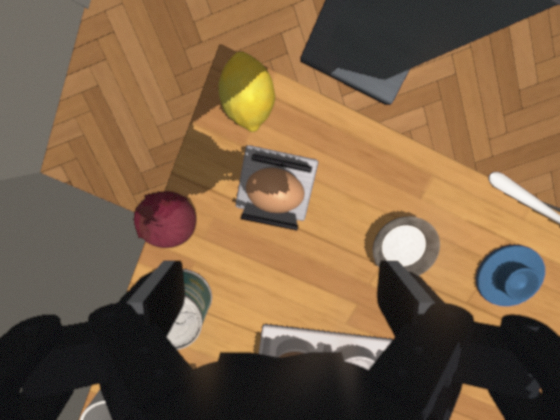

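The wrist view shows the egg at (275,190). The guards' black tops run from (253,156) to (311,167) and from (242,217) to (298,226). The rest is at (515,278), the dish at (404,243) and part of the tray is at the bottom.

```bash
python3 - <<'E'
from h import *
w=dict(np.load("w1.npz")); a=env.read_camera("scene"); b=env.read_camera("side")
ps=[onz(w,q,.0615) for q in [(253,157),(311,167.5),(242,217),(298,226)]]
print(np.round(ps,3), np.mean(ps,0).round(4)); 
for i in (0,2): d=ps[i+1]-ps[i]; print(np.degrees(np.arctan2(d[1],d[0])),np.linalg.norm(d))
def egg(c,p,r=30):
    h=cv2.cvtColor(c["pixels"],cv2.COLOR_RGB2HSV).astype(int); 
    m=((h[...,0]<14)&(h[...,1]>70)&(h[...,2]>60)).astype(np.uint8)
    mm=np.zeros_like(m); x,y=p; mm[y-r:y+r,x-r:x+r]=m[y-r:y+r,x-r:x+r]
    mm=cv2.morphologyEx(mm,cv2.MORPH_OPEN,np.ones((3,3)))
    n,l,st,ce=cv2.connectedComponentsWithStats(mm); i=l[y,x]
    e=cv2.fitEllipse(cv2.findContours((l==i).astype(np.uint8),0,1)[0][0]); return ce[i],st[i],e
for n,c,p in [("w",w,(275,190)),("a",a,(301,266)),("b",b,(312,169))]:
    ce,st,e=egg(c,p); print(n,ce.round(1),st,np.round(e[0],1),np.round(e[1],1),e[2]); print(onz(c,e[0],.045).round(4))
ew=egg(w,(275,190))[2][0]
print(tri(a,egg(a,(301,266))[2][0],b,egg(b,(312,169))[2][0]), tri(w,ew,b,egg(b,(312,169))[2][0]))
# rest + dish from wrist
print("rest foot",onz(w,(510,275),.008),"ped",onz(w,(518,281),.034),"dish",onz(w,(404,243),.01))
E
```

```text
[[ 0.432 -0.157  0.062]
 [ 0.418 -0.102  0.062]
 [ 0.491 -0.143  0.062]
 [ 0.476 -0.088  0.062]] [ 0.4542 -0.1222  0.0615]
104.60312186375373 0.05664785883306408
105.24852973394918 0.057208602811488436
w [279.5 209.6] [     0      0    560    420 233419] [279.5 209.5] [487.5 674.5] 90.0
[ 0.4723 -0.11    0.045 ]
a [279.5 209.5] [     0      0    560    420 235131] [279.5 209.5] [487.5 674.5] 90.0
[0.5433 0.0183 0.045 ]
b [279.5 209.5] [     0      0    560    420 235170] [279.5 209.5] [487.5 674.5] 90.0
[0.5342 0.0287 0.045 ]
[0.53874203 0.02060335 0.04207268] [ 0.5206722  -0.10153899 -0.06406285]
rest foot [0.43745387 0.18859797 0.008     ] ped [0.43679393 0.17766093 0.034     ] dish [0.45570843 0.04661466 0.01      ]
```

Call:
{"name": "jog_arm", "arguments": {"rows": [[0,-0.12,-0.8,0,0,-0.8],[0,-0.12,-1.6,0,0,-1.7],[0,-0.12,-2.3,0,0,-1.7],[0,-0.12,-2.7,0,0,-1.7],[0,-0.12,-2.7,0,0,-1.7],[0,-0.12,-2.7,0,0,-1.7]]}}

```text
clock: 2.62
tcp_pos: [0.4541, -0.122, 0.1232]
orientation: [-0.001, -0.128, 0.992, 0.001]
wrist_force: [-0.2, -0.3, 0.4]
finger_gap: 0.0855
grip_force: 0.0
```

```bash
python3 - <<'E'
from h import *
s=env.get_state(); print(s["clock"],s["tcp_pos"].round(4),s["orientation"].round(4),s["joint_pos"].round(2))
c=env.read_camera("wrist"); cv2.imwrite("pics/w2.png",c["pixels"][:,:,::-1]); np.savez("w2.npz",**c)
print(proj(c,[.455,-.123,.045]), [proj(c,np.array([.455,-.123,.045])+k*.031*np.array([np.cos(1.826),np.sin(1.826),0])).round(1) for k in (-1,1)])
E
```

```text
2.6167 [ 0.4541 -0.122   0.1232] [-7.000e-04 -1.284e-01  9.917e-01  5.000e-04] [-0.43  0.18 -0.41  0.99  0.   -0.69]
[277.9500754  221.95175324] [array([234.5, 221.9]), array([321.4, 222. ])]
```

View pics/w2.png

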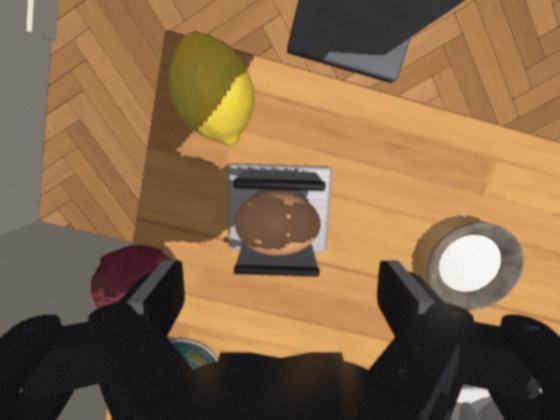

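The wrist view has the egg spanning columns 235–321 at about row 222. That matches the prediction (234.5–321.4), so I'm descending and gripping its ends.

Call:
{"name": "jog_arm", "arguments": {"rows": [[0,0,-0.7,0,0,0],[0,0,-1.4,0,0,0],[0,0,-1.9,0,0,0],[0,0,-2.3,0,0,0],[0,0,-2.53,0,0,0],[0,0,-2.53,0,0,0],[0,0,-2.53,0,0,0]]}}

```text
clock: 3.25
tcp_pos: [0.4557, -0.1235, 0.0232]
orientation: [0.001, -0.128, 0.992, -0.0]
wrist_force: [-0.3, 1.3, 1.6]
finger_gap: 0.0857
grip_force: 0.0
```

Call:
{"name": "jog_arm", "arguments": {"rows": [[0,0,0,0,0,0],[0,0,0,0,0,0],[0,0,0,0,0,0],[0,0,0,0,0,0],[0,0,0,0,0,0],[0,0,0,0,0,0],[0,0,0,0,0,0],[0,0,0,0,0,0],[0,0,0,0,0,0],[0,0,0,0,0,0]], "jaw": 0.6, "force": 25}}

```text
clock: 4.08
tcp_pos: [0.4562, -0.1237, 0.024]
orientation: [0.002, -0.128, 0.992, -0.001]
wrist_force: [-0.3, 2.0, 8.1]
finger_gap: 0.0594
grip_force: 25.0
```

Call:
{"name": "jog_arm", "arguments": {"rows": [[0,0,0.1,0,0,0],[0,0,0.25,0,0,0],[0,0,0.4,0,0,0],[0,0,0.4,0,0,0],[0,0,0.4,0,0,0]]}}

```text
clock: 4.5
tcp_pos: [0.4553, -0.1236, 0.0387]
orientation: [0.001, -0.128, 0.992, -0.0]
wrist_force: [-0.6, -0.3, -0.3]
finger_gap: 0.0589
grip_force: 27.0
```

```bash
python3 - <<'E'
from h import *
c=env.read_camera("side");a=env.read_camera("scene")
cv2.imwrite("pics/s2.png",np.hstack([cv2.resize(k["pixels"][y:y+80,x:x+80],(400,400),interpolation=2) for k,x,y in ((a,260,220),(c,270,130))])[:,:,::-1])
E
```

```text
(no output)
```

View pics/s2.png

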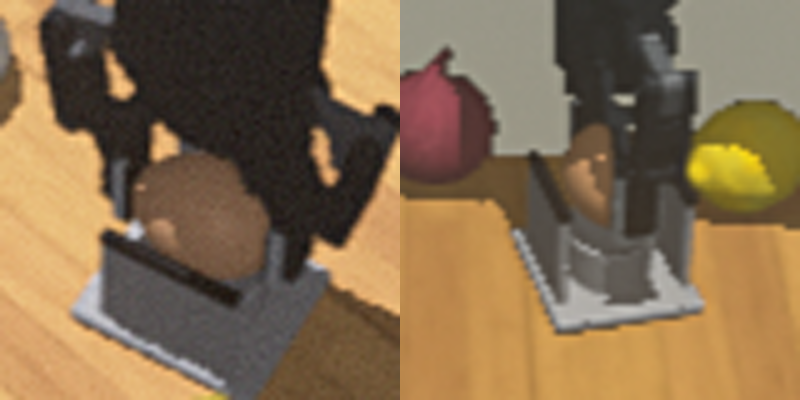

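The crops show the egg held by its ends, about 5 px higher in both views than before, so it has lifted. I'm raising it clear of the guards and carrying it towards the rest.

Call:
{"name": "jog_arm", "arguments": {"rows": [[0,0,0.4,0,0,0],[0,0,0.9,0,0,0],[0,0,1.4,0,0,0],[0,0,1.9,0,0,0],[0,0,2.2,0,0,0],[0,0,2.2,0,0,0]]}}

```text
clock: 5.1
tcp_pos: [0.4564, -0.124, 0.1284]
orientation: [0.002, -0.128, 0.992, -0.001]
wrist_force: [-0.5, -0.5, -1.2]
finger_gap: 0.0589
grip_force: 27.3
```

Call:
{"name": "jog_arm", "arguments": {"rows": [[0,0.4,0,0,0,0],[0,1.1,0,0,0,0],[0,1.8,0,0,0,0.3],[0,2.5,0,0,0,0.3],[0,3.2,0,0,0,0.3],[0,3.9,0,0,0,0.3],[0,4.6,0,0,0,0.3],[0,5.2,0,0,0,0.3],[0,5.7,0,0,0,0.3],[0,6.0,0,0,0,0.3],[0,6.0,0,0,0,0.3]]}}

```text
clock: 6.02
tcp_pos: [0.4538, 0.1187, 0.1247]
orientation: [-0.001, -0.145, 0.989, 0.0]
wrist_force: [0.4, 0.4, 0.0]
finger_gap: 0.0593
grip_force: 27.3
```

```bash
python3 - <<'E'
from h import *
s=env.get_state(); print(s["clock"],s["tcp_pos"].round(4),s["orientation"].round(4),s["finger_gap"])
a=env.read_camera("scene");b=env.read_camera("side");w=env.read_camera("wrist")
np.savez("w3.npz",**w);np.savez("b3.npz",**b);np.savez("a3.npz",**a)
t=s["tcp_pos"]+[0,0,.021]
o=[]
for k in (a,b):
    x,y=(proj(k,t)-40).astype(int); print(x,y); y=min(max(y,0),340)
    o.append(cv2.resize(k["pixels"][y:y+80,x:x+80],(400,400),interpolation=2))
x,y=160,170  # rest crops
o=np.hstack(o); r=[cv2.resize(k["pixels"][y:y+40,x:x+80],(400,200),interpolation=2) for k,x,y in((a,160,185),(b,290,258))]
cv2.imwrite("pics/s3.png",np.vstack([o,np.hstack(r)])[:,:,::-1])
E
```

```text
6.0167 [0.4538 0.1187 0.1247] [-1.000e-03 -1.447e-01  9.895e-01  4.000e-04] 0.05931198407824396
175 133
284 156
```

View pics/s3.png

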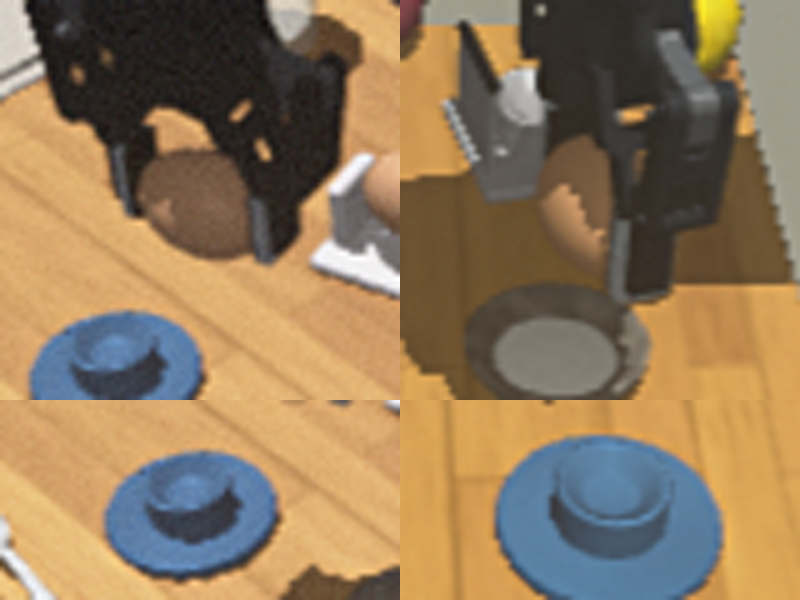

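The crops show the egg held level and centred where predicted, about 21 mm above the TCP. The rest's rim centre is at scene (198.2,201.4) and side (332.6,274.4).

```bash
python3 - <<'E'
from h import *
a=dict(np.load("a3.npz"));b=dict(np.load("b3.npz"));w=dict(np.load("w3.npz"))
X=tri(a,(198.2,201.4),b,(332.6,274.4)); print(X.round(4),onz(a,(198.2,201.4),.034).round(4),onz(b,(332.6,274.4),.034).round(4))
for n,k,(x0,y0,x1,y1) in(("a",a,(165,180,230,230)),("b",b,(300,255,365,305)),("w",w,(300,0,560,300))):
    im=k["pixels"].astype(int); m=((im[...,2]>im[...,0]*1.25)&(im[...,2]>50)).astype(np.uint8); z=np.zeros_like(m); z[y0:y1,x0:x1]=m[y0:y1,x0:x1]
    cs=max(cv2.findContours(z,0,1)[0],key=cv2.contourArea); e=cv2.fitEllipse(cv2.convexHull(cs)); print(n,np.round(e[0],1),np.round(e[1],1),onz(k,e[0],.006).round(4))
E
```

```text
[0.4409 0.1915 0.0248] [0.4381 0.1825 0.034 ] [0.4407 0.2009 0.034 ]
a [197.7 207.4] [24.  33.9] [0.4397 0.1926 0.006 ]
b [331.3 282.6] [35.  44.8] [0.4404 0.1954 0.006 ]
w [370.5 213.1] [91.9 99.1] [0.4373 0.1914 0.006 ]
```

Call:
{"name": "jog_arm", "arguments": {"rows": [[-0.1,0.4,0,0,0,0],[-0.2,1.0,0,0,0,0],[-0.3,1.5,0,0,0,0],[-0.39,1.88,0,0,0,0],[-0.39,1.88,-0.3,0,0,0],[-0.39,1.88,-0.8,0,0,0],[-0.39,1.88,-1.3,0,0,0],[-0.39,1.88,-1.7,0,0,0],[-0.39,1.88,-2.0,0,0,0],[-0.39,1.88,-2.0,0,0,0],[-0.39,1.88,-2.0,0,0,0]]}}

```text
clock: 7.08
tcp_pos: [0.4386, 0.1909, 0.0455]
orientation: [-0.001, -0.142, 0.99, -0.0]
wrist_force: [-0.0, 0.4, -0.2]
finger_gap: 0.059
grip_force: 27.3
```

```bash
python3 - <<'E'
from h import *
s=env.get_state(); print(s["clock"],s["tcp_pos"].round(4),s["wrist_force"].round(2))
a=env.read_camera("scene");b=env.read_camera("side")
o=[]
for k,c in ((a,(198,200)),(b,(331,272))):
    x,y=c[0]-32,c[1]-32; o.append(cv2.resize(k["pixels"][y:y+64,x:x+64],(400,400),interpolation=2)); print(x,y,proj(k,s["tcp_pos"]+[0,0,.021]))
cv2.imwrite("pics/s4.png",np.hstack(o)[:,:,::-1])
E
```

```text
7.0833 [0.4386 0.1909 0.0455] [-0.    0.45 -0.24]
166 168 [194.1318645  189.36134084]
299 240 [334.54778389 257.42862908]
```

View pics/s4.png

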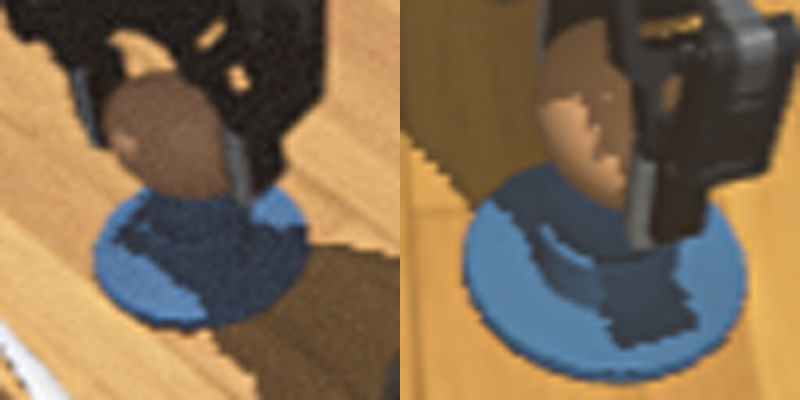

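The egg is held about 20 mm above the rest, with the blue foot centred at scene x≈198 and side x≈331. The alignment is as predicted, so I'm lowering gently.

Call:
{"name": "jog_arm", "arguments": {"rows": [[0,0.02,-0.15,0,0,0],[0,0.02,-0.3,0,0,0],[0,0.02,-0.4,0,0,0],[0,0.02,-0.45,0,0,0],[0,0.02,-0.45,0,0,0],[0,0.02,-0.45,0,0,0]]}}

```text
clock: 7.68
tcp_pos: [0.439, 0.1927, 0.0279]
orientation: [-0.0, -0.143, 0.99, 0.0]
wrist_force: [-0.8, -0.3, -1.4]
finger_gap: 0.059
grip_force: 27.3
```

Call:
{"name": "jog_arm", "arguments": {"rows": [[0,0,-0.03,0,0,0],[0,0,-0.05,0,0,0],[0,0,-0.05,0,0,0]]}}

```text
clock: 7.93
tcp_pos: [0.4392, 0.1927, 0.0261]
orientation: [-0.0, -0.143, 0.99, 0.0]
wrist_force: [0.0, -0.5, -0.5]
finger_gap: 0.0587
grip_force: 27.3
```

Call:
{"name": "jog_arm", "arguments": {"rows": [[0,0,-0.025,0,0,0],[0,0,-0.025,0,0,0],[0,0,-0.025,0,0,0]]}}

```text
clock: 8.18
tcp_pos: [0.4392, 0.1927, 0.0251]
orientation: [-0.0, -0.143, 0.99, 0.0]
wrist_force: [0.1, 0.8, -1.2]
finger_gap: 0.0589
grip_force: 27.3
```

Call:
{"name": "jog_arm", "arguments": {"rows": [[0,0,-0.025,0,0,0],[0,0,-0.025,0,0,0],[0,0,-0.025,0,0,0]]}}

```text
clock: 8.43
tcp_pos: [0.4392, 0.1927, 0.0241]
orientation: [-0.0, -0.143, 0.99, 0.0]
wrist_force: [0.3, -0.5, -1.4]
finger_gap: 0.0588
grip_force: 27.3
```

Call:
{"name": "jog_arm", "arguments": {"rows": [[0,0,-0.025,0,0,0],[0,0,-0.025,0,0,0],[0,0,-0.025,0,0,0]]}}

```text
clock: 8.68
tcp_pos: [0.4394, 0.1928, 0.0233]
orientation: [0.0, -0.143, 0.99, 0.0]
wrist_force: [-0.6, 0.3, 1.0]
finger_gap: 0.0587
grip_force: 27.5
```

Call:
{"name": "jog_arm", "arguments": {"rows": [[0,0,-0.02,0,0,0],[0,0,-0.02,0,0,0],[0,0,-0.02,0,0,0]]}}

```text
clock: 8.93
tcp_pos: [0.4397, 0.1928, 0.0231]
orientation: [0.001, -0.143, 0.99, 0.0]
wrist_force: [-0.7, -0.9, 8.0]
finger_gap: 0.0589
grip_force: 27.7
```

Call:
{"name": "jog_arm", "arguments": {"rows": [[0,0,0.012,0,0,0],[0,0,0.012,0,0,0]]}}

```text
clock: 9.1
tcp_pos: [0.4395, 0.1928, 0.0232]
orientation: [0.0, -0.143, 0.99, 0.0]
wrist_force: [-0.7, 0.3, 4.9]
finger_gap: 0.0591
grip_force: 27.6
```

Call:
{"name": "jog_arm", "arguments": {"rows": [[0,0,0,0,0,0],[0,0,0,0,0,0],[0,0,0,0,0,0],[0,0,0,0,0,0],[0,0,0,0,0,0],[0,0,0,0,0,0],[0,0,0,0,0,0],[0,0,0,0,0,0]], "jaw": -1}}

```text
clock: 9.77
tcp_pos: [0.4392, 0.1927, 0.0228]
orientation: [-0.0, -0.143, 0.99, 0.0]
wrist_force: [0.3, 0.1, -1.3]
finger_gap: 0.0853
grip_force: 0.0
```

Call:
{"name": "jog_arm", "arguments": {"rows": [[0,0,0.2,0,0,0],[0,0,0.6,0,0,0],[0,0,1.2,0,0,0],[0,0,1.8,0,0,0],[0,0,2.4,0,0,0],[0,0,2.6,0,0,0],[0,0,2.6,0,0,0]]}}

```text
clock: 10.35
tcp_pos: [0.4411, 0.1932, 0.1295]
orientation: [0.003, -0.143, 0.99, 0.0]
wrist_force: [0.3, -0.7, -0.3]
finger_gap: 0.0852
grip_force: 0.0
```

```bash
python3 - <<'E'
from h import *
s=env.get_state(); print(s["clock"],s["tcp_pos"].round(4),s["orientation"].round(4),s["joint_pos"].round(2))
a=env.read_camera("scene");b=env.read_camera("side");w=env.read_camera("wrist")
np.savez("w5.npz",**w);np.savez("b5.npz",**b);np.savez("a5.npz",**a)
o=[]
for k,c in ((a,(198,200)),(b,(331,272))):
    x,y=c[0]-32,c[1]-32; o.append(cv2.resize(k["pixels"][y:y+64,x:x+64],(280,280),interpolation=2))
print(proj(w,[.4395,.1928,.045]))
cv2.imwrite("pics/s5.png",np.vstack([np.hstack(o),w["pixels"][:320]])[:,:,::-1])
E
```

```text
10.35 [0.4411 0.1932 0.1295] [ 2.700e-03 -1.431e-01  9.897e-01  3.000e-04] [ 0.25  0.19 -0.38  1.    0.   -0.04]
[279.72120919 220.14350766]
```

View pics/s5.png

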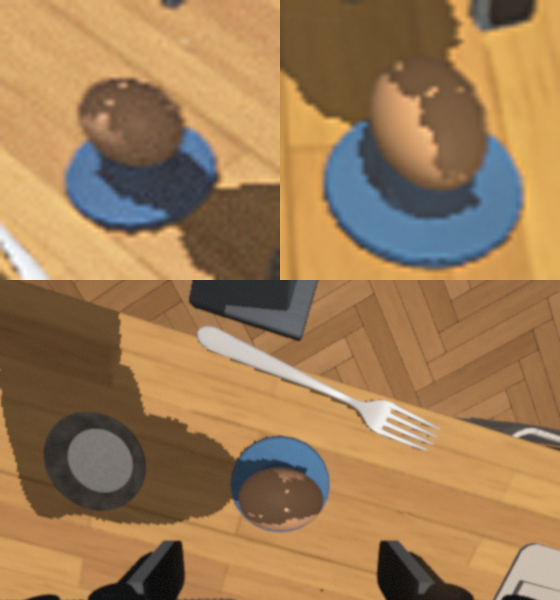

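The crops show the egg lying level in the rest, and in the wrist view it is at about (281,218) against a predicted (280,220). Next I turn the tool by -90° for the side grasp.

Call:
{"name": "jog_arm", "arguments": {"rows": [[0,0,0,0,0,-0.8],[0,0,0,0,0,-1.9],[0,0,0,0,0,-3.0],[0,0,0,0,0,-4.1],[0,0,0,0,0,-5.2],[0,0,0,0,0,-6.3],[0,0,0,0,0,-7.4],[0,0,0,0,0,-8.5],[0,0,0,0,0,-9.6],[0,0,0,0,0,-10.7],[0,0,0,0,0,-11.8],[0,0,0,0,0,-12.5]]}}

```text
clock: 11.5
tcp_pos: [0.4379, 0.1924, 0.1249]
orientation: [-0.001, 0.491, 0.871, -0.001]
wrist_force: [0.2, -0.5, 0.0]
finger_gap: 0.0855
grip_force: 0.0
```

Call:
{"name": "jog_arm", "arguments": {"rows": [[0,0,0,0,0,-1],[0,0,0,0,0,-2],[0,0,0,0,0,-2.5],[0,0,0,0,0,-2.5],[0,0,0,0,0,-2.5]]}}

```text
clock: 11.92
tcp_pos: [0.4382, 0.1924, 0.1254]
orientation: [-0.001, 0.598, 0.802, -0.001]
wrist_force: [0.3, 0.2, -0.5]
finger_gap: 0.0855
grip_force: 0.0
```

```bash
python3 - <<'E'
from h import *
s=env.get_state(); print(s["clock"],s["tcp_pos"].round(4),s["orientation"].round(4),s["joint_pos"].round(2))
a=env.read_camera("scene");b=env.read_camera("side");w=env.read_camera("wrist")
np.savez("w6.npz",**w);np.savez("b6.npz",**b);np.savez("a6.npz",**a)
e=np.array([np.cos(np.radians(106.6)),np.sin(np.radians(106.6)),0])*.031
X=np.array([.4395,.1928,.045]); im=w["pixels"][:,:,::-1].copy()
for k in(-1,0,1): cv2.circle(im,tuple(int(v) for v in proj(w,X+k*e)),2,(0,255,0),-1)
o=[cv2.resize(k["pixels"][y:y+w_,x:x+w_][:,:,::-1],(280,280),interpolation=2) for k,x,y,w_ in((a,230,130,120),(b,175,165,120))]
print(proj(w,X)); cv2.imwrite("pics/w6.png",np.vstack([im[:320],np.hstack(o)]))
E
```

```text
11.9167 [0.4382 0.1924 0.1254] [-8.000e-04  5.980e-01  8.015e-01 -1.000e-03] [ 0.25  0.19 -0.38  1.   -0.    1.53]
[282.28684562 219.98719078]
```

View pics/w6.png

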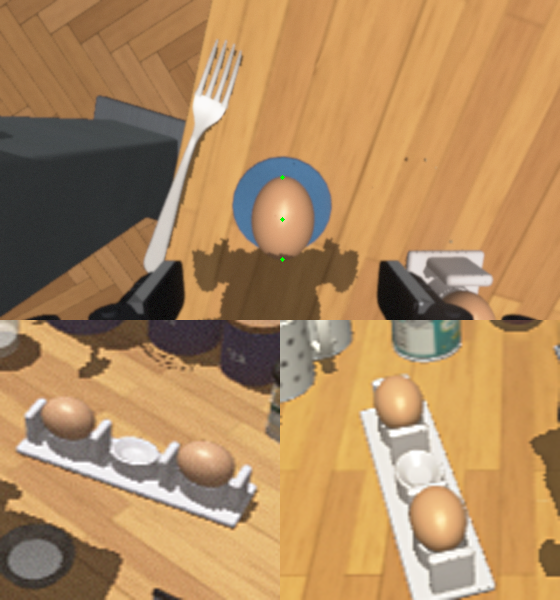

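The wrist view shows the egg aligned with its predicted axis, centred at (283,219). In the crops the pocket rim centre is near scene (287.4,186.6) and side (235,230). I'm descending for the side grasp.

Call:
{"name": "jog_arm", "arguments": {"rows": [[0,0,-0.7,0,0,0],[0,0,-1.4,0,0,0],[0,0,-1.9,0,0,0],[0,0,-2.3,0,0,0],[0,0,-2.53,0,0,0],[0,0,-2.53,0,0,0],[0,0,-2.53,0,0,0]]}}

```text
clock: 12.65
tcp_pos: [0.4391, 0.1927, 0.0256]
orientation: [-0.0, 0.599, 0.801, -0.0]
wrist_force: [-0.6, 0.7, 0.1]
finger_gap: 0.0852
grip_force: 0.0
```

Call:
{"name": "jog_arm", "arguments": {"rows": [[0,0,0,0,0,0],[0,0,0,0,0,0],[0,0,0,0,0,0],[0,0,0,0,0,0],[0,0,0,0,0,0],[0,0,0,0,0,0],[0,0,0,0,0,0],[0,0,0,0,0,0],[0,0,0,0,0,0],[0,0,0,0,0,0],[0,0,0,0,0,0]], "jaw": 0.6, "force": 25}}

```text
clock: 13.57
tcp_pos: [0.44, 0.1929, 0.0267]
orientation: [0.001, 0.599, 0.801, 0.001]
wrist_force: [-1.3, -0.9, 5.1]
finger_gap: 0.0433
grip_force: 24.6
```

```bash
python3 - <<'E'
from h import *
a=dict(np.load("a6.npz"));b=dict(np.load("b6.npz"))
for n,p,q in[("rim",(287.4,186.6),(235,230)),("L",(259.1,172),(242.7,249.4)),("R",(318.3,191.7),(226,200.6))]: print(n,tri(a,p,b,q).round(4))
z=.045
for k,ps in((a,[(259.1,172),(318.3,191.7)]),(b,[(242.7,249.4),(226,200.6)])):
    L,R=[onz(k,p,z) for p in ps]; d=L-R; print(L.round(4),R.round(4),((L+R)/2).round(4),np.degrees(np.arctan2(d[1],d[0])))
E
```

```text
rim [0.6264 0.0717 0.0273]
L [0.604  0.1471 0.0449]
R [ 0.6508 -0.006   0.0436]
[0.6043 0.1471 0.045 ] [ 0.6506 -0.0068  0.045 ] [0.6275 0.0701 0.045 ] 106.75837490538075
[0.6038 0.1474 0.045 ] [ 0.6498 -0.0033  0.045 ] [0.6268 0.072  0.045 ] 106.95780912243039
```

Call:
{"name": "jog_arm", "arguments": {"rows": [[0,0,0.1,0,0,0],[0,0,0.3,0,0,0],[0,0,0.7,0,0,0],[0,0,1.2,0,0,0],[0,0,1.7,0,0,0],[0,0,2.2,0,0,0],[0,0,2.5,0,0,0],[0,0,2.5,0,0,0],[0,0,2.5,0,0,0]]}}

```text
clock: 14.32
tcp_pos: [0.4397, 0.1929, 0.1264]
orientation: [0.001, 0.599, 0.801, 0.001]
wrist_force: [-0.1, 0.2, -1.0]
finger_gap: 0.0431
grip_force: 25.6
```

Call:
{"name": "jog_arm", "arguments": {"rows": [[0.4,-0.25,0,0,0,0],[1.0,-0.65,0,0,0,0],[1.6,-1.05,0,0,0,0],[2.2,-1.45,0,0,0,0],[2.8,-1.8,0,0,0,0],[3.4,-2.2,0,0,0,0],[4.0,-2.6,0,0,0,0.05],[4.5,-2.9,0,0,0,0.08],[4.7,-3.05,0,0,0,0.08],[4.7,-3.05,0,0,0,0.08],[4.7,-3.05,0,0,0,0.08],[4.7,-3.05,0,0,0,0.08]]}}

```text
clock: 15.32
tcp_pos: [0.6255, 0.0715, 0.1248]
orientation: [-0.001, 0.595, 0.804, -0.001]
wrist_force: [0.1, 1.0, -1.0]
finger_gap: 0.0433
grip_force: 25.6
```

```bash
python3 - <<'E'
from h import *
s=env.get_state(); print(s["clock"],s["tcp_pos"].round(4),s["orientation"].round(4),s["joint_pos"].round(2))
a=env.read_camera("scene");b=env.read_camera("side"); o=[]
for k,n in((a,"a"),(b,"b")):
    im=k["pixels"][:,:,::-1].copy(); e=proj(k,s["tcp_pos"]+[0,0,.0182]); g=proj(k,[.627,.071,.045])
    x,y=(g-[50,65]).astype(int); c=cv2.resize(im[y:y+100,x:x+100],(400,400),interpolation=2)
    for p,col in((e,(0,255,0)),(g,(0,0,255))): cv2.circle(c,tuple(int(v) for v in (p-[x,y])*4),3,col,-1)
    o.append(c)
cv2.imwrite("pics/s7.png",np.hstack(o))
E
```

```text
15.3167 [0.6255 0.0715 0.1248] [-1.100e-03  5.950e-01  8.037e-01 -6.000e-04] [-0.01  0.47  0.01  1.12  0.    1.26]
```

View pics/s7.png

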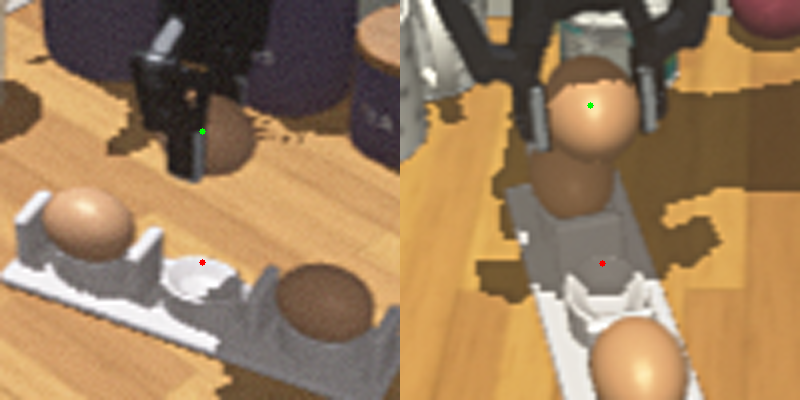

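The crops show the held egg where predicted, at side (593,108) on the montage, above the empty pocket and clear of both neighbours. I'm lowering it.

Call:
{"name": "jog_arm", "arguments": {"rows": [[0,0,-0.4,0,0,0],[0,0,-0.9,0,0,0],[0,0,-1.3,0,0,0],[0,0,-1.6,0,0,0],[0,0,-1.85,0,0,0],[0,0,-2.05,0,0,0],[0,0,-2.2,0,0,0],[0,0,-2.25,0,0,0],[0,0,-2.25,0,0,0],[0,0,-2.25,0,0,0]]}}

```text
clock: 16.25
tcp_pos: [0.6276, 0.0707, 0.0361]
orientation: [0.0, 0.595, 0.804, 0.0]
wrist_force: [0.2, 0.3, -0.5]
finger_gap: 0.0433
grip_force: 25.6
```

Call:
{"name": "jog_arm", "arguments": {"rows": [[0,0,-0.05,0,0,0],[0,0,-0.08,0,0,0],[0,0,-0.08,0,0,0]]}}

```text
clock: 16.5
tcp_pos: [0.6273, 0.0707, 0.0325]
orientation: [0.0, 0.595, 0.803, 0.0]
wrist_force: [0.2, 0.2, -1.3]
finger_gap: 0.0431
grip_force: 25.6
```

Call:
{"name": "jog_arm", "arguments": {"rows": [[0,0,-0.05,0,0,0],[0,0,-0.08,0,0,0],[0,0,-0.08,0,0,0]]}}

```text
clock: 16.75
tcp_pos: [0.6272, 0.0708, 0.029]
orientation: [-0.0, 0.595, 0.804, 0.0]
wrist_force: [-0.5, 0.1, -1.0]
finger_gap: 0.0435
grip_force: 25.7
```

Call:
{"name": "jog_arm", "arguments": {"rows": [[0,0,-0.025,0,0,0],[0,0,-0.025,0,0,0],[0,0,-0.025,0,0,0]]}}

```text
clock: 17.0
tcp_pos: [0.6272, 0.071, 0.0286]
orientation: [0.0, 0.595, 0.804, 0.0]
wrist_force: [-1.5, 1.8, 3.4]
finger_gap: 0.0436
grip_force: 25.8
```

Call:
{"name": "jog_arm", "arguments": {"rows": [[0,0,-0.02,0,0,0],[0,0,-0.02,0,0,0],[0,0,-0.02,0,0,0]]}}

```text
clock: 17.25
tcp_pos: [0.6272, 0.0713, 0.0281]
orientation: [-0.0, 0.595, 0.804, 0.0]
wrist_force: [-2.6, 2.5, 5.3]
finger_gap: 0.043
grip_force: 26.0
```

Call:
{"name": "jog_arm", "arguments": {"rows": [[-0.02,0.03,0,0,0,0],[-0.02,0.03,0,0,0,0],[-0.02,0.03,-0.015,0,0,0],[-0.02,0.03,-0.015,0,0,0]]}}

```text
clock: 17.58
tcp_pos: [0.6271, 0.0716, 0.0278]
orientation: [0.001, 0.595, 0.803, 0.0]
wrist_force: [-1.7, -0.8, 8.8]
finger_gap: 0.0428
grip_force: 26.1
```

Call:
{"name": "jog_arm", "arguments": {"rows": [[0,0,0.012,0,0,0],[0,0,0.012,0,0,0]]}}

```text
clock: 17.75
tcp_pos: [0.627, 0.0716, 0.0279]
orientation: [0.001, 0.595, 0.803, 0.0]
wrist_force: [-1.1, -0.5, 6.1]
finger_gap: 0.0434
grip_force: 26.0
```

Call:
{"name": "jog_arm", "arguments": {"rows": [[0,0,0,0,0,0],[0,0,0,0,0,0],[0,0,0,0,0,0],[0,0,0,0,0,0],[0,0,0,0,0,0],[0,0,0,0,0,0],[0,0,0,0,0,0],[0,0,0,0,0,0],[0,0,0,0,0,0]], "jaw": -1}}

```text
clock: 18.5
tcp_pos: [0.6264, 0.0719, 0.0273]
orientation: [0.0, 0.595, 0.804, 0.0]
wrist_force: [-0.0, -0.4, -0.6]
finger_gap: 0.0851
grip_force: 0.0
```

Call:
{"name": "jog_arm", "arguments": {"rows": [[0,0,0.2,0,0,0],[0,0,0.6,0,0,0],[0,0,1.2,0,0,0],[0,0,1.8,0,0,0],[0,0,2.4,0,0,0],[0,0,3,0,0,0],[0,0,3.5,0,0,0],[0,0,3.5,0,0,0],[-1,0,3.5,0,0,0],[-2,0,3.5,0,0,0],[-2,0,3.5,0,0,0],[-2,0,3.5,0,0,0]]}}

```text
clock: 19.5
tcp_pos: [0.5427, 0.0722, 0.1663]
orientation: [-0.002, 0.595, 0.804, -0.001]
wrist_force: [1.4, 0.5, -0.4]
finger_gap: 0.0856
grip_force: 0.0
```

```bash
python3 - <<'E'
from h import *
a=env.read_camera("scene");b=env.read_camera("side"); o=[]
for k in(a,b):
    g=proj(k,[.627,.071,.045]); x,y=(g-[50,50]).astype(int); c=cv2.resize(k["pixels"][y:y+100,x:x+100,::-1],(400,400),interpolation=2)
    cv2.circle(c,tuple(int(v) for v in (g-[x,y])*4),3,(0,0,255),-1); o.append(c)
cv2.imwrite("pics/s8.png",np.hstack(o))
E
```

```text
(no output)
```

View pics/s8.png

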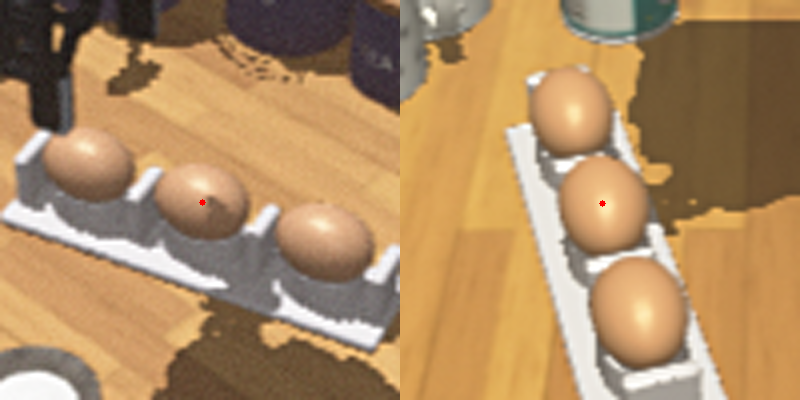

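The final crops show the egg lying lengthwise in the middle pocket, in line with its two neighbours and centred on the predicted point (scene crop 202,202; side crop 602,203). The gripper is clear.

```bash
python3 -c "from workcell import env; print(env.hand_in())"
```

```text
the job is handed in; nothing more can be done
None
```

The egg lies lengthwise in the tray's middle pocket, moved there by way of the blue egg rest, with contact forces staying under about 9 N, and I handed the job in at about 20 s (no verdict was returned).

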